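# Set the sample crate and the loaf tin back on their bases

### The job

The empty wooden crate stands on its side and the empty loaf tin on its end: tip both over by pushing near the top, so that each sits flat on its base with its mouth up, ready for bread samples, within a few centimetres of where it stood. Only push them: do not lift or carry them, do not tip them the wrong way onto their mouths, and leave everything else on the judging table as it is.

Things in the scene. Friction and masses are not known exactly. Their poses are not given: they have to be found in the camera images.
- crate: Empty grey-washed slatted wooden crate standing on its long side, 8 mm slats, on the robot's left or right. Origin: centre of the face it first stands on; z up, x level from the mouth to the base (away from the robot, up to 32 deg to either side). x -45 to 45 mm (mouth, wholly open, at -45; base at +45), y -90 to 90, z 0 to 140. Tip it towards +x until x points straight down. About 0.35 kg +-30 %.
- crate_edge (a point): middle of the lower edge on the base side of the crate, over which it tips; at (45, 0, 0) mm of the crate's frame, on the table before and after.
- crate_rim (a point): middle of the upper edge of the crate's mouth, the place to push; at (-45, 0, 140) mm of the crate's frame: 140 mm above the table at first. Pushed there it tips with little sliding, this corner rising to 167 mm on the way, and falls on by itself once this point has gone some 80 mm.
- crate_center (a point): centre of the crate's outer block, at (0, 0, 70.0) mm of its frame.
- tin: Empty plain steel loaf tin standing on its end, 3 mm walls, on the robot's left or right. Origin: centre of the face it first stands on; z up, x level from the mouth to the base (away from the robot, up to 32 deg to either side). x -35 to 35 mm (mouth, wholly open, at -35; base at +35), y -47.5 to 47.5, z 0 to 165. Tip it towards +x until x points straight down. About 0.28 kg +-30 %.
- tin_edge (a point): middle of the lower edge on the base side of the tin, over which it tips; at (35, 0, 0) mm of the tin's frame, on the table before and after.
- tin_rim (a point): middle of the upper edge of the tin's mouth, the place to push; at (-35, 0, 165) mm of the tin's frame: 165 mm above the table at first. Pushed there it tips with little sliding, this corner rising to 180 mm on the way, and falls on by itself once this point has gone some 60 mm.
- tin_center (a point): centre of the tin's outer block, at (0, 0, 82.5) mm of its frame.
- cup_a: aqua paper cup, 62 mm dia., 62 mm high, beside the crate; leave alone. Origin under its centre.
- cup_b: the same cup, beside the tin; leave alone. Origin under its centre.
- jar: squat closed jar, 60 mm dia., 85 mm high, towards the far edge; leave alone. Origin under its centre.
- bottle: clear bottle, 60 mm dia., 190 mm high, at the right near the robot; leave alone. Origin under its centre.
- plate: white plate, 180 mm dia., with a bread roll fixed on it, 70 mm high in all, at the right; leave alone. Origin under its centre.
- full_crate: crate of the same build already standing on its base with rolls fixed in it, 140 x 180 x 90 mm (x, y, z), at the left; leave alone. Origin under its centre.
Things that resemble listed ones, but are neither listed nor needed, are in the scene too. Leave any turquoise look-alike of the crate alone.

How it is judged:
By the outcome, as a careful person would: the job done as asked, in the order asked, and still so for the second after the job is handed in, with the robot touching nothing.
It also fails if it takes over 56 s, if anything falls off the work surface, if the arm or the gripper's body presses on something with over 40 N, if the wrist force passes 120 N, or if a joint passes its speed limit or range.

### The arm

A 6-joint arm with a two-finger parallel gripper is mounted at the origin on the work surface. World frame = base frame: x ahead of the robot, y to its left, z up, the work surface at z = 0. Lengths are in mm, angles in rad, forces in N, time in s.
With the tool pointing down it reaches from about 250 to 800 mm from the base axis. Payload 8.5 kg.
Tool frame: the origin (TCP) lies at the very end of the fingers, on their centre line; the grasp point (between the pads) lies 19 mm behind it; z points along the fingers, y is the line along which they close (so a half turn about z gives the same grasp; the last joint's range is limited). The gripper opens to 85 mm and grips with 20 to 120 N. Pads are 22 mm wide; open, the fingers measure 114 mm over their backs; the gripper's body (76 mm by 85 mm) begins 54 mm behind the grasp point. The pads swing forward as they close: fully open they stand 13 mm farther back than shut.
Start: joints at [1.217, 0.238, -0.013, 1.319, 0, 1.571], TCP at [181.876, 492.44, 208.276] pointing down, gripper open.
Joint ranges: [-2.66, 2.66], [-1.03, 1.9], [-1.14, 1.46], [-1.82, 2.27], [-1.45, 1.34], [-3.14, 3.14]. Speed limits (rad/s): [2.22, 2.22, 2.79, 3.14, 3.14, 3.14].

### API

Orientations are given as a 3x3 rotation matrix whose columns are the frame's x, y, z axes.
In Python, from plant import arm gives the robot as it stands.
- The arm moves only by the tool apply_moves, never from a script. Its argument "deltas" is text: rows parted by semicolons, each of 7 numbers parted by spaces: the shift along the tool's x, y, z in m, then the turn, a rotation vector about the tool's x, y, z in rad, then the gripper's target within -1 to 1 (shut at 1, half-way at 0, fully open at -1). A call has 1 to 5 rows; each row shifts and turns the commanded pose from where the row before left it, along the tool's axes as they then stand; what a row does not reach is not made up. A row lasts 1/8 s, in which the tool goes at most 62.5 mm and 10.7 degrees, less where a joint would pass 70% of its speed; a pose out of reach is approached as far as the arm can. A call is refused whole if a number of a shift passes 0.0625 or a number of a turn 0.188, either way. A call with a gripper value outside its range is refused whole. The fingers move at their own pace and stop on an object; the grip force is fixed at half the most. Time passes only in rows, so rows that do not move let the fingers close. It gives the time, the measured TCP pose, the force, the opening and the grip force at its end, in the units of the state.
- arm.read_state(): the state, without advancing time (a new reading comes with each control period).
- arm.capture(name): name is "scene" or "side" or "wrist"; returns the picture (480x640x3 uint8, red, green, blue); there is no depth.
- arm.calibration(name): a dict with "K" (3x3 intrinsics, pixels), "R" (3x3) and "t" (3): a world point X has camera coordinates R X + t. Camera axes: x right, y down, z forward; pixel columns grow to the right and rows downward; lengths in mm; the calibration is good to about 2 mm. A picture is of the moment at which its call begins: read the wrist's pose just before it. calibration takes no time and is no camera call; for the wrist camera it gives the pose at the moment of the call.
- arm.finish_job(): hands the job in; it is judged then, once.
Trained networks look in the newest picture that a camera, given by its name, has taken for a name from the list of things; names that differ only in an ending like _2 or _b are one class to them, and where a whole thing is asked for, a point or a joint stands for the part that bears it (a point fixed in the world has none). Each returns a list of dicts, best first, with "p" (0 to 1); they miss things now and then, are a little off and sometimes report something else, mostly with a low value. They report only what shows in the picture. A call takes as long as a camera call. They do not tell look-alikes from the thing itself.
- arm.silhouettes(camera, query): "pixels" (480x640 bool, what is visible of it) and "xy" ([column, row] in pixels, amid what is visible of it).
The state is a dict: "clock": time; "joints": joint angles; "joint_velocities": joint speeds; "joint_torque": joint torques, N m; "eef_pos": TCP position; "tcp_rot": TCP orientation; "contact_force": force on the tool from outside, world axes, zero at the start; "wrist_torque": the same for the moment, N m; "opening": opening from 0.0 (shut) to 1.0 (fully open); "grasp_force": force on a finger pad.
Only numpy, scipy, OpenCV 4.12 (cv2) and the standard library are available. Lean on these libraries where they do the work, as an engineer would, in place of code of your own. Each camera call takes 0.05 s, during which the arm holds its last target. There are 200 camera calls.

## Working session

There is one attempt and no reset: what is moved stays moved. The work goes in short steps, Python scripts to look and compute and a tool call to move; the robot and the scene stay as the last step left them, time stands still between calls to the robot, and variables do not carry over. Pictures are saved under pics/ and viewed, at most 10 in all, crops included, and the job is handed in when it is done.

Besides the shell and the picture viewer there is one more tool, called after "Emit:" by a JSON object that holds its "name" and its "arguments", one argument or row to a line. apply_moves: Moves the arm, as the interface text tells. Its arguments: {"type":"object","properties":{"deltas":{"type":"string"}},"required":["deltas"]}

```bash
mkdir -p pics; cat > h.py <<'E'
import numpy as np, cv2
from plant import arm
def ray(cam,px):
    c=arm.calibration(cam);K,R,t=map(np.array,(c["K"],c["R"],c["t"]))
    d=R.T@np.linalg.inv(K)@np.array([px[0],px[1],1.]);o=-R.T@t.ravel();return o,d
def atz(cam,px,z):
    o,d=ray(cam,px);return o+d*(z-o[2])/d[2]
def proj(cam,X):
    c=arm.calibration(cam);K,R,t=map(np.array,(c["K"],c["R"],c["t"]))
    p=(R@np.atleast_2d(X).T).T+t.ravel();p=p@K.T;return p[:,:2]/p[:,2:]
E
python3 - <<'E'
from h import *
for c in("scene","side"):
    im=arm.capture(c);cv2.imwrite(f"pics/{c}0.png",im[...,::-1])
    print(c,ray(c,(320,240)))
    for q in("crate","tin","cup_a","jar","bottle","plate"):
        for d in arm.silhouettes(c,q):
            if d["p"]>.2:
                ys,xs=np.nonzero(d["pixels"]);print(q,round(d["p"],2),np.round(d["xy"]),xs.min(),xs.max(),ys.min(),ys.max(),len(xs))
s=arm.read_state();print(s["clock"],s["tcp_rot"])
E
```

```text
scene (array([1484.37314089,  111.96564182, 1242.4881505 ]), array([-0.6565144 , -0.07902333, -0.75018451]))
crate 0.81 [264. 187.] 235 290 154 224 2533
crate 0.8 [409. 251.] 377 448 221 277 3656
crate 0.72 [533. 277.] 496 577 243 305 4291
tin 0.66 [251. 237.] 226 270 208 268 2016
cup_a 0.9 [463. 246.] 451 474 237 263 471
cup_a 0.69 [292. 241.] 283 303 230 257 454
jar 0.96 [292. 346.] 280 303 331 361 507
bottle 0.87 [159. 200.] 149 176 174 227 894
plate 0.74 [134. 253.] 100 161 230 276 2227
side (array([ 491.89807545, 1080.92176753, 1228.3128973 ]), array([ 0.01979739, -0.67951702, -0.7335972 ]))
crate 0.87 [389. 198.] 362 417 175 226 2144
crate 0.74 [334. 299.] 318 355 261 335 2362
tin 0.58 [332. 195.] 318 346 171 221 1207
cup_a 0.94 [350. 346.] 340 360 335 361 448
jar 0.86 [245. 235.] 235 251 218 246 413
bottle 0.81 [364. 150.] 353 368 128 170 481
bottle 0.42 [352. 348.] 340 360 335 361 454
plate 0.95 [326. 153.] 306 345 141 166 772
0.7 [[-9.38066952e-01  3.46454026e-01 -1.99465717e-05]
 [ 3.46454027e-01  9.38066948e-01 -9.44431633e-05]
 [-1.40089946e-05 -9.55045805e-05 -9.99999995e-01]]
```

View pics/scene0.png

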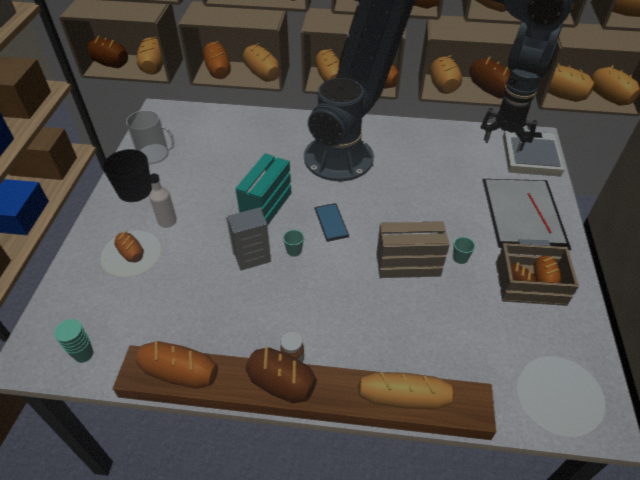

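View pics/side0.png

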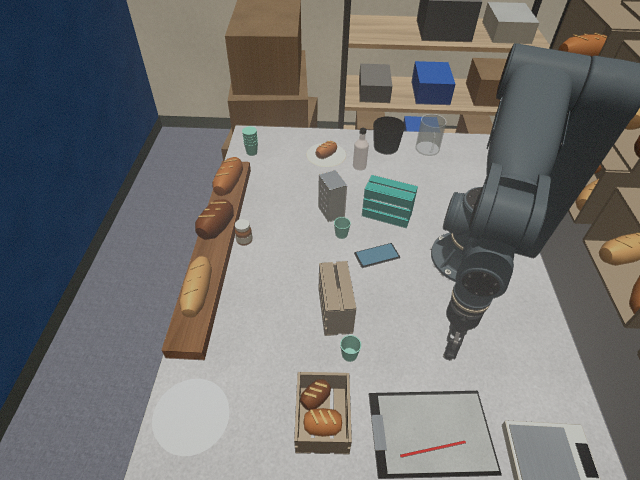

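The scene picture shows the crate at (412,250), the tin at (250,240) with the turquoise look-alike just behind it at (264,187), and cups at (463,250) and (293,242). The side view agrees: crate (336,298), tin (332,196). Next I fit box poses to the silhouettes.

```bash
cat > fit.py <<'E'
from h import *
from scipy.optimize import differential_evolution
def box(v,lo,hi):
    x,y,a=v;c,s=np.cos(a),np.sin(a)
    P=np.array([[i,j,k] for i in(lo[0],hi[0]) for j in(lo[1],hi[1]) for k in(lo[2],hi[2])],float)
    return np.c_[x+c*P[:,0]-s*P[:,1],y+s*P[:,0]+c*P[:,1],P[:,2]]
def mask(cam,X,S=1):
    m=np.zeros((480,640),np.uint8);h=cv2.convexHull(proj(cam,X).astype(np.float32))
    cv2.fillConvexPoly(m,np.round(h*16).astype(np.int32),1,shift=4);return m>0
def fit(ms,lo,hi,g,aspan=.6,a0=0):
    def f(v): return sum(1-(m&(q:=mask(c,box(v,lo,hi)))).sum()/(m|q).sum() for c,m in ms)
    r=differential_evolution(f,[(g[0]-70,g[0]+70),(g[1]-70,g[1]+70),(a0-aspan,a0+aspan)],seed=0,popsize=12,maxiter=50)
    return r.x,r.fun
def near(cam,q,px): return min(arm.silhouettes(cam,q),key=lambda d:np.hypot(*(np.array(d["xy"])-px)))["pixels"]
E
python3 - <<'E'
from fit import *
for n,q,ps,pd,lo,hi in(("crate","crate",(409,251),(334,299),(-45,-90,0),(45,90,140)),("tin","tin",(251,237),(332,195),(-35,-47.5,0),(35,47.5,165)),("teal","crate",(264,187),(389,198),(-45,-90,0),(45,90,140))):
    ms=[("scene",near("scene",q,ps)),("side",near("side",q,pd))]
    g=atz("scene",ps,70);print(n,np.round(g))
    v,e=fit(ms,lo,hi,g);print(np.round(v,3),round(e,3))
    if n!="teal":
        c=np.array([np.cos(v[2]),np.sin(v[2])]);print(" rim",np.round(v[:2]+lo[0]*c),"edge",np.round(v[:2]+hi[0]*c))
    if n=="teal":print(np.round(box(v,lo,hi)))
for c,L in(("scene",[(463,247),(292,242),(159,200)]),("side",[(350,346),(342,228)])):
    for p in L: print(c,p,np.round(atz(c,p,31)))
print(arm.calibration("wrist"))
im=arm.capture("scene");im2=cv2.resize(im[130:330,200:500],(780,520),interpolation=cv2.INTER_CUBIC);cv2.imwrite("pics/crop.png",im2[...,::-1])
E
```

```text
crate [470. 246.  70.]
[4.64361e+02 2.49663e+02 1.20000e-01] 0.102
 rim [420. 244.] edge [509. 255.]
tin [ 471. -213.   70.]
[ 4.90534e+02 -2.14159e+02  4.77000e-01] 0.101
 rim [ 459. -230.] edge [ 522. -198.]
teal [ 257. -215.   70.]
[ 271.829 -218.101    0.599] 0.527
[[ 285. -318.    0.]
 [ 285. -318.  140.]
 [ 184. -169.    0.]
 [ 184. -169.  140.]
 [ 360. -267.    0.]
 [ 360. -267.  140.]
 [ 258. -118.    0.]
 [ 258. -118.  140.]]
scene (463, 247) [401. 409.  31.]
scene (292, 242) [442. -98.  31.]
scene (159, 200) [ 316. -549.   31.]
side (350, 346) [416. 395.  31.]
side (342, 228) [445. -94.  31.]
{'K': array([[355.52483025,   0.        , 328.45261198],
       [  0.        , 355.52483025, 230.02157051],
       [  0.        ,   0.        ,   1.        ]]), 'R': array([[ 3.47326478e-01,  9.37744143e-01,  4.89022799e-04],
       [ 8.95595847e-01, -3.31869873e-01,  2.96260807e-01],
       [ 2.77979129e-01, -1.02461256e-01, -9.55106955e-01]]), 't': array([-524.68784408,  -37.7265913 ,  378.46033984])}
```

View pics/crop.png

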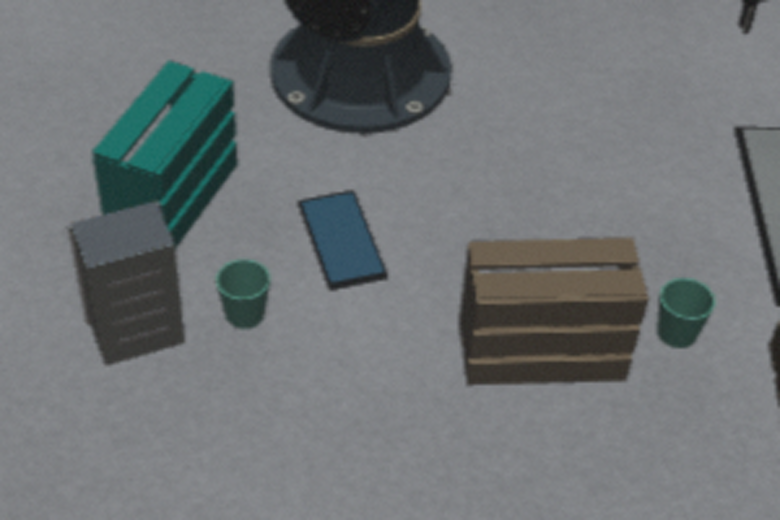

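```bash
python3 - <<'E'
from h import *
f=lambda p:(200+p[0]/2.6,130+p[1]/2.6)
for n,z,L in(("teal",140,[(95,153),(163,178),(236,82),(175,62)]),("tin",165,[(70,228),(88,266),(177,245),(157,204)]),("tinb",0,[(107,363),(184,343)]),("crate",140,[(475,303),(645,295),(634,238),(471,243)]),("crateb",0,[(468,383),(628,379)])):
    P=np.array([atz("scene",f(p),z)[:2] for p in L]);print(n,P.round().tolist(),P.mean(0).round(),np.degrees(np.arctan2(*(P[1]-P[0])[::-1])).round(1),np.hypot(*(P[1]-P[0])).round())
E
```

```text
teal [[348.0, -275.0], [379.0, -190.0], [205.0, -134.0], [177.0, -214.0]] [ 277. -203.] 70.0 90.0
tin [[490.0, -267.0], [542.0, -236.0], [501.0, -150.0], [444.0, -182.0]] [ 494. -209.] 31.4 60.0
tinb [[540.0, -235.0], [501.0, -154.0]] [ 520. -194.] 115.7 90.0
crate [[523.0, 167.0], [491.0, 343.0], [409.0, 334.0], [438.0, 159.0]] [465. 251.] 100.4 179.0
crateb [[520.0, 171.0], [493.0, 349.0]] [506. 260.] 98.6 180.0
```

Emit:
{"name": "apply_moves", "arguments": {
  "deltas": "0 0 0 0 0 -0.165 1; 0 0 0 0 0 -0.165 1; 0 0 0 0 0 -0.165 1; 0 -0.05 0 0 0 0 1; 0 -0.05 0 0 0 0 1"
}}

```text
clock: 1.68
eef_pos: [195.9, 392.4, 207.9]
tcp_rot: [[-0.99, -0.142, -0.0], [-0.142, 0.99, -0.001], [0.0, -0.001, -1.0]]
contact_force: [0.4, -1.1, 0.2]
opening: 0.002
grasp_force: 0.0
```

Emit:
{"name": "apply_moves", "arguments": {
  "deltas": "-0.034 -0.045 0 0 0 0 1; -0.034 -0.045 0 0 0 0 1; -0.034 -0.045 0 0 0 0 1; -0.034 -0.043 0 0 0 0 1; 0 0 0 0 0 0 1"
}}

```text
clock: 2.3
eef_pos: [357.8, 234.0, 208.4]
tcp_rot: [[-0.991, -0.135, 0.001], [-0.135, 0.991, -0.0], [-0.001, -0.0, -1.0]]
contact_force: [-0.8, 0.2, 0.3]
opening: -0.002
grasp_force: 0.0
```

```bash
cat > look.py <<'E'
import sys
from fit import *
def go(n,ps,pd,lo,hi,g):
    s=arm.read_state();v0=None
    print(s["clock"],np.round(s["eef_pos"]),np.round(s["tcp_rot"],2).tolist(),np.round(s["contact_force"],1))
    cw=arm.calibration("wrist")
    im=arm.capture("wrist");cv2.imwrite(f"pics/w_{n}.png",im[...,::-1])
    for d in arm.silhouettes("wrist",n):
        ys,xs=np.nonzero(d["pixels"]);print(round(d["p"],2),np.round(d["xy"]),xs.min(),xs.max(),ys.min(),ys.max(),len(xs),"rim proj",)
    c,si=np.cos(g[2]),np.sin(g[2])
    R=np.array([[g[0]+c*lo[0]-si*y,g[1]+si*lo[0]+c*y,hi[2]] for y in(lo[1],0,hi[1])])
    print("rim predicted px",np.round(proj("wrist",R)).tolist())
E
python3 -c "
from look import *
go('crate',0,0,(-45,-90,0),(45,90,140),(465,251,.14))"
```

```text
2.3 [358. 234. 208.] [[-0.99, -0.14, 0.0], [-0.14, 0.99, -0.0], [-0.0, -0.0, -1.0]] [-0.8  0.2  0.3]
0.73 [335. 278.] 212 450 248 408 14216 rim proj
rim predicted px [[207.0, 319.0], [329.0, 318.0], [450.0, 318.0]]
```

View pics/w_crate.png

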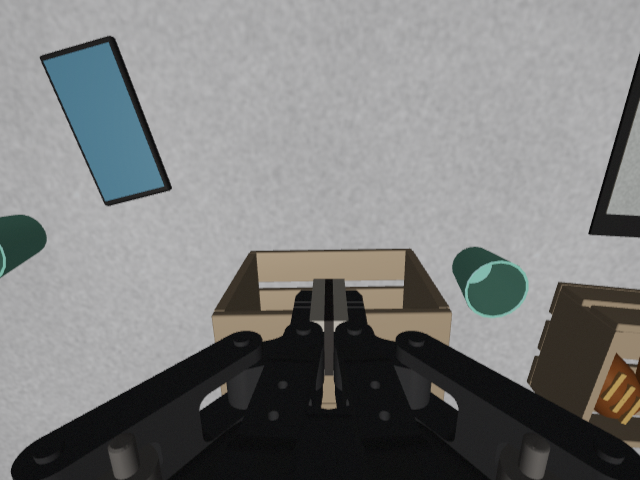

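The wrist view shows the crate mouth-side rim level at row ~314, columns 213–451, within 3 mm of prediction and centred on the fingers. Next I go down and push.

Emit:
{"name": "apply_moves", "arguments": {
  "deltas": "0 0 0.04 0 0 0 1; 0 0 0.04 0 0 0 1; -0.02 0 0 0 0 0 1; -0.015 0 0 0 0 0 1; -0.01 0 0 0 0 0 1"
}}

```text
clock: 3.02
eef_pos: [402.5, 243.9, 129.8]
tcp_rot: [[-0.99, -0.141, 0.002], [-0.141, 0.99, 0.001], [-0.003, 0.001, -1.0]]
contact_force: [-0.2, -0.3, -0.2]
opening: -0.002
grasp_force: 0.0
```

Emit:
{"name": "apply_moves", "arguments": {
  "deltas": "-0.008 0 0 0 0 0 1; -0.008 0 0 0 0 0 1; -0.008 0 0 0 0 0 1; -0.008 0 0 0 0 0 1; -0.008 0 0 0 0 0 1"
}}

```text
clock: 3.65
eef_pos: [440.3, 248.4, 128.3]
tcp_rot: [[-0.99, -0.141, -0.0], [-0.141, 0.99, -0.0], [0.0, -0.0, -1.0]]
contact_force: [-0.5, -0.2, -0.4]
opening: -0.001
grasp_force: 0.0
```

Emit:
{"name": "apply_moves", "arguments": {
  "deltas": "-0.008 0 0 0 0 0 1; -0.008 0 0 0 0 0 1; -0.008 0 0 0 0 0 1; -0.008 0 0 0 0 0 1; 0 0 0 0 0 0 1"
}}

```text
clock: 4.28
eef_pos: [472.0, 252.9, 128.2]
tcp_rot: [[-0.99, -0.14, -0.0], [-0.14, 0.99, -0.0], [0.0, -0.0, -1.0]]
contact_force: [-0.0, 0.4, 0.6]
opening: -0.003
grasp_force: 0.0
```

```bash
python3 -c "
from h import *
im=arm.capture('side');cv2.imwrite('pics/s1.png',cv2.resize(im[130:380,230:530],(780,600+50))[:600,:,::-1])"
```

```text
(no output)
```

View pics/s1.png

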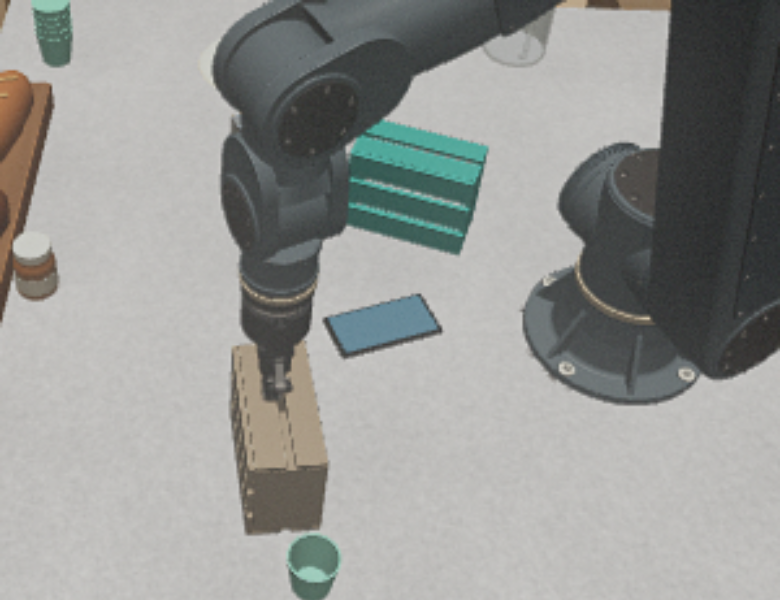

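The side view shows the crate still upright at crop (280,440), with the fingers over its middle and no force. I check this numerically and from the wrist camera before moving on.

```bash
python3 -c "
from h import *
s=arm.read_state();print(s['eef_pos'],s['joints'],s['contact_force'])
p=proj('side',[[472,253,128],[472,253,145],[420,244,140],[509,257,0],[436,333,140],[496,341,140],[409,334,140],[409,334,0],[498,347,0]]);print(((p-[230,130])*2.6).round().tolist())
im=arm.capture('wrist');cv2.imwrite('pics/w2.png',im[...,::-1])
im=arm.capture('scene');cv2.imwrite('pics/sc2.png',cv2.resize(im[150:350,330:530],(600,600),interpolation=2)[...,::-1])"
python3 -c "
import cv2,numpy as np
a=cv2.imread('pics/w2.png');b=cv2.imread('pics/sc2.png');cv2.imwrite('pics/both.png',np.hstack([cv2.resize(a,(400,300)),cv2.resize(b,(300,300))]))"
```

```text
[471.58010094 252.75070253 128.14822891] [ 4.92053999e-01  2.94446065e-01 -1.45497137e-01  1.13126432e+00
 -8.04435595e-05  3.51049079e-01] [0.42981705 0.04702106 0.15164624]
[[269.0, 408.0], [270.0, 399.0], [314.0, 398.0], [235.0, 471.0], [300.0, 461.0], [246.0, 464.0], [324.0, 463.0], [316.0, 530.0], [241.0, 535.0]]
```

View pics/both.png

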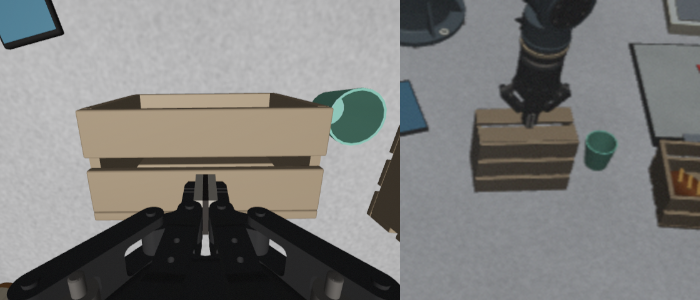

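```bash
python3 -c "
from fit import *
s=arm.read_state();T=s['eef_pos'];print('tcp px',proj('wrist',T),'scene',(proj('scene',T)-[330,150])*1.5)
print('upright',(proj('wrist',box((465,251,.14),(-45,-90,0),(45,90,140)))*.625).round().tolist())
print('scene tops',((proj('scene',box((465,251,.14),(-45,-90,0),(45,90,140)))-[330,150])*1.5).round().tolist())
arm.capture('wrist');
for d in arm.silhouettes('wrist','crate'):
    ys,xs=np.nonzero(d['pixels']);print(round(d['p'],2),xs.min(),xs.max(),ys.min(),ys.max())
a=cv2.imread('pics/w2.png')[130:400,110:550];cv2.imwrite('pics/w2c.png',cv2.resize(a,None,fx=1.8,fy=1.8))
"
```

```text
tcp px [[329.03327512 276.65382195]] scene [[126.24601944 132.17008213]]
upright [[135.0, 95.0], [74.0, 112.0], [275.0, 95.0], [335.0, 112.0], [141.0, 160.0], [93.0, 223.0], [269.0, 160.0], [316.0, 223.0]]
scene tops [[69.0, 156.0], [75.0, 108.0], [159.0, 155.0], [171.0, 107.0], [73.0, 192.0], [80.0, 145.0], [166.0, 190.0], [179.0, 143.0]]
0.81 121 532 149 353
```

View pics/w2c.png

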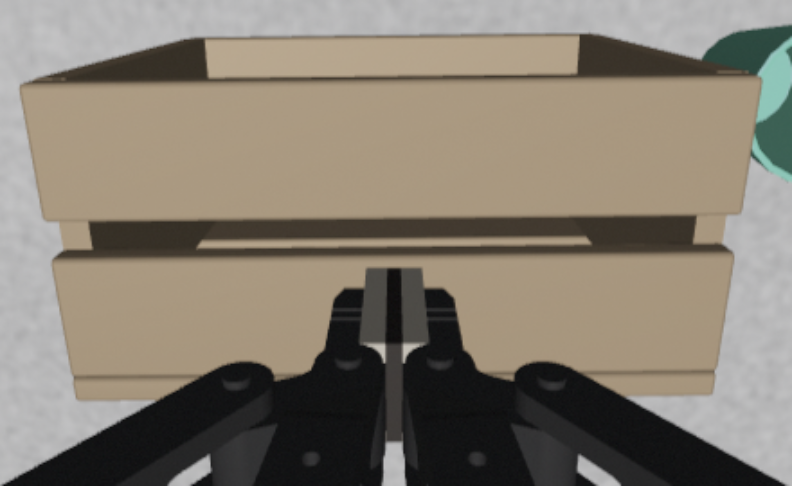

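The crate hasn't moved: its pixels match the upright fit. The fingertip at wrist (329,278) is drawn whole over the top slats, so the real tip rides above its nominal height and the fingers passed over the rim. I raise, go back and retry lower.

Emit:
{"name": "apply_moves", "arguments": {
  "deltas": "0 0 -0.04 0 0 0 1; 0 0 -0.02 0 0 0 1; 0.04 0 0 0 0 0 1; 0.04 0 0 0 0 0 1; 0.02 0 0 0 0 0 1"
}}

```text
clock: 5.15
eef_pos: [370.7, 238.3, 188.5]
tcp_rot: [[-0.99, -0.141, -0.0], [-0.141, 0.99, -0.0], [0.0, -0.0, -1.0]]
contact_force: [-0.2, 0.3, 0.6]
opening: -0.004
grasp_force: 0.0
```

Emit:
{"name": "apply_moves", "arguments": {
  "deltas": "0 0 0.04 0 0 0 1; 0 0 0.04 0 0 0 1; 0 0 0 0 0 0 1; 0 0 0 0 0 0 1"
}}

```text
clock: 5.65
eef_pos: [373.2, 239.2, 109.5]
tcp_rot: [[-0.99, -0.141, 0.001], [-0.141, 0.99, 0.0], [-0.001, 0.0, -1.0]]
contact_force: [-0.2, 0.1, 0.2]
opening: -0.001
grasp_force: 0.0
```

```bash
python3 -c "
from h import *
s=arm.read_state();T=s['eef_pos'];print(T,s['clock'])
ims=[]
for c,g in(('side',(300,200)),('scene',(360,170))):
    p=((proj(c,[T,T+[0,0,20]])-g)*3.5).round();print(p.tolist())
    im=arm.capture(c)[g[1]:g[1]+160,g[0]:g[0]+110,::-1];im=cv2.resize(im,None,fx=3.5,fy=3.5,interpolation=2)
    cv2.circle(im,tuple(int(k) for k in p[0]),4,(0,0,255),1);ims.append(im)
cv2.imwrite('pics/p3.png',np.hstack(ims))"
```

```text
[373.23775131 239.17527221 109.49237438] 5.65
[[229.0, 310.0], [231.0, 296.0]]
[[171.0, 165.0], [174.0, 148.0]]
```

View pics/p3.png

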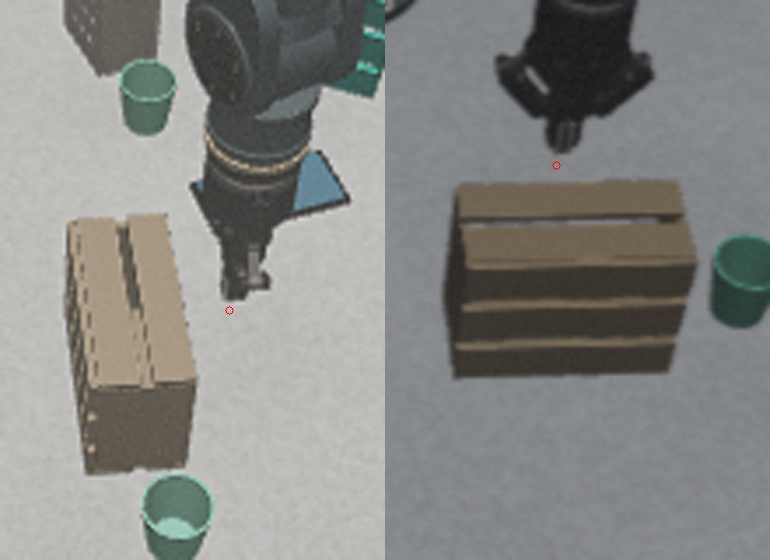

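The picture shows the real tip about 16 mm above the marked nominal TCP in both views: (229,298) against the mark at (229,310), and (563,150) against (556,165). The crate is intact. The real tip is now at z≈125, so I push.

Emit:
{"name": "apply_moves", "arguments": {
  "deltas": "-0.016 0 0 0 0 0 1; -0.014 0 0 0 0 0 1; -0.008 0 0 0 0 0 1; -0.008 0 0 0 0 0 1; -0.008 0 0 0 0 0 1"
}}

```text
clock: 6.38
eef_pos: [426.3, 246.3, 108.2]
tcp_rot: [[-0.99, -0.141, -0.001], [-0.141, 0.99, -0.0], [0.001, -0.0, -1.0]]
contact_force: [-0.5, -0.1, 0.7]
opening: 0.002
grasp_force: 0.6
```

Emit:
{"name": "apply_moves", "arguments": {
  "deltas": "-0.008 0 0 0 0 0 1; -0.008 0 0 0 0 0 1; -0.008 0 0 0 0 0 1; 0 0 0 0 0 0 1"
}}

```text
clock: 6.88
eef_pos: [450.3, 249.8, 108.2]
tcp_rot: [[-0.99, -0.14, 0.0], [-0.14, 0.99, -0.0], [-0.0, -0.0, -1.0]]
contact_force: [-0.2, 0.6, 0.4]
opening: -0.003
grasp_force: 0.4
```

```bash
cat > pic.py <<'E'
import sys
from h import *
s=arm.read_state();T=s['eef_pos'];print(T,s['clock'])
ims=[]
for c,g in(('side',(290,190)),('scene',(360,170))) if sys.argv[2]=='c' else (('side',(270,120)),('scene',(200,150))):
    im=arm.capture(c)[g[1]:g[1]+160,g[0]:g[0]+110,::-1];ims.append(cv2.resize(im,None,fx=3.5,fy=3.5,interpolation=2))
cv2.imwrite(f'pics/{sys.argv[1]}.png',np.hstack(ims))
E
python3 pic.py p4 c
```

```text
[450.33132613 249.82369507 108.18502138] 6.875
```

View pics/p4.png

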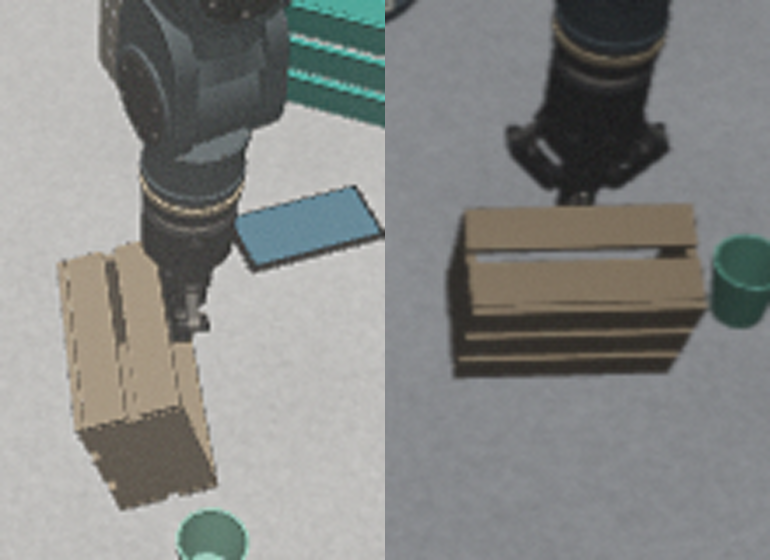

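The crate is tipping cleanly about its base edge, with its lower line unmoved at (460,375). I continue.

Emit:
{"name": "apply_moves", "arguments": {
  "deltas": "-0.008 0 0 0 0 0 1; -0.008 0 0 0 0 0 1; -0.008 0 0 0 0 0 1; -0.008 0 0 0 0 0 1; -0.008 0 0 0 0 0 1"
}}

```text
clock: 7.6
eef_pos: [489.9, 255.4, 108.2]
tcp_rot: [[-0.99, -0.141, -0.0], [-0.141, 0.99, -0.0], [0.0, -0.0, -1.0]]
contact_force: [-0.4, 0.7, 1.1]
opening: 0.0
grasp_force: 0.0
```

Emit:
{"name": "apply_moves", "arguments": {
  "deltas": "-0.008 0 0 0 0 0 1; -0.008 0 0 0 0 0 1; 0 0 0 0 0 0 1; 0 0 0 0 0 0 1; 0 0 0 0 0 0 1"
}}

```text
clock: 8.22
eef_pos: [504.9, 257.5, 108.3]
tcp_rot: [[-0.99, -0.141, -0.0], [-0.141, 0.99, -0.0], [0.0, -0.0, -1.0]]
contact_force: [-0.9, -0.6, 0.1]
opening: -0.003
grasp_force: 0.0
```

```bash
cat > chk.py <<'E'
import sys
from fit import *
n,x,y,a=sys.argv[1],*map(float,sys.argv[2:5])
lo,hi=((-45,-90,0),(45,90,140)) if n=='crate' else ((-35,-47.5,0),(35,47.5,165))
b0=hi[0]; 
lf,hf=(b0,lo[1],0),(b0+hi[2],hi[1],2*b0)   # fallen: block ahead of the edge
print(arm.read_state()['clock'])
ms=[]
for c in('scene','side'):
    arm.capture(c);F=mask(c,box((x,y,a),lf,hf));S=mask(c,box((x,y,a),lo,hi))
    D=arm.silhouettes(c,n);iou=lambda m,q:round((m&q).sum()/(m|q).sum(),2)
    for d in D: print(c,round(d['p'],2),np.round(d['xy']),'standing',iou(d['pixels'],S),'fallen',iou(d['pixels'],F))
    if D:
        m=max(D,key=lambda d:(d['pixels']&F).sum())['pixels']
        if iou(m,F)>.3: ms.append((c,m))
if ms: print(fit(ms,lf,hf,(x,y),.4,a))
E
python3 chk.py crate 465 251 .14
```

```text
8.225
scene 0.91 [416. 290.] standing 0.18 fallen 0.97
scene 0.57 [266. 187.] standing 0.0 fallen 0.0
side 0.84 [300. 308.] standing 0.02 fallen 0.89
side 0.62 [390. 196.] standing 0.0 fallen 0.0
(array([4.65304218e+02, 2.52799004e+02, 1.31693999e-01]), np.float64(0.13209436332588598))
```

Crate done: the fit shows it flat on its base and in place. Next the tin.

Emit:
{"name": "apply_moves", "arguments": {
  "deltas": "0 0 -0.055 0 0 0 1; 0 0 -0.055 0 0 0 1; 0 0 0 0 0 -0.165 1; 0 0 0 0 0 -0.165 1; 0 0 0 0 0 0 1"
}}

```text
clock: 9.05
eef_pos: [505.1, 257.6, 218.4]
tcp_rot: [[-0.892, -0.453, 0.0], [-0.453, 0.892, -0.0], [-0.0, -0.0, -1.0]]
contact_force: [0.6, -0.1, -0.0]
opening: 0.0
grasp_force: 0.0
```

Emit:
{"name": "apply_moves", "arguments": {
  "deltas": "0.0314 -0.0412 0 0 0 0 1; 0.0314 -0.0412 0 0 0 0 1; 0.0314 -0.0412 0 0 0 0 1; 0.0314 -0.0412 0 0 0 0 1; 0.0314 -0.0412 0 0 0 0 1"
}}

```text
clock: 9.68
eef_pos: [458.2, 1.3, 218.3]
tcp_rot: [[-0.893, -0.45, 0.0], [-0.45, 0.893, -0.0], [-0.0, -0.0, -1.0]]
contact_force: [0.9, -0.2, -0.3]
opening: 0.0
grasp_force: 0.0
```

Emit:
{"name": "apply_moves", "arguments": {
  "deltas": "0.0314 -0.0412 0 0 0 0 1; 0.0314 -0.0412 0 0 0 0 1; 0.0314 -0.0412 0 0 0 0 1; 0.0314 -0.0412 0 0 0 0 1; 0.0314 -0.0412 0 0 0 0 1"
}}

```text
clock: 10.3
eef_pos: [411.8, -253.7, 218.4]
tcp_rot: [[-0.893, -0.45, 0.0], [-0.45, 0.893, -0.0], [-0.0, -0.0, -1.0]]
contact_force: [1.2, 0.1, -0.3]
opening: -0.002
grasp_force: 0.0
```

Emit:
{"name": "apply_moves", "arguments": {
  "deltas": "0 0 0 0 0 0 1"
}}

```text
clock: 10.42
eef_pos: [411.6, -254.9, 218.0]
tcp_rot: [[-0.895, -0.446, -0.0], [-0.446, 0.895, -0.0], [0.001, -0.0, -1.0]]
contact_force: [0.2, -0.2, 0.3]
opening: -0.001
grasp_force: 0.0
```

```bash
python3 -c "
from look import *
go('tin',0,0,(-35,-47.5,0),(35,47.5,165),(492,-212,.47))"
```

```text
10.425 [ 412. -255.  218.] [[-0.89, -0.45, -0.0], [-0.45, 0.89, -0.0], [0.0, -0.0, -1.0]] [ 0.2 -0.2  0.3]
0.6 [338. 276.] 263 406 240 397 8048 rim proj
rim predicted px [[260.0, 317.0], [329.0, 317.0], [397.0, 316.0]]
```

View pics/w_tin.png

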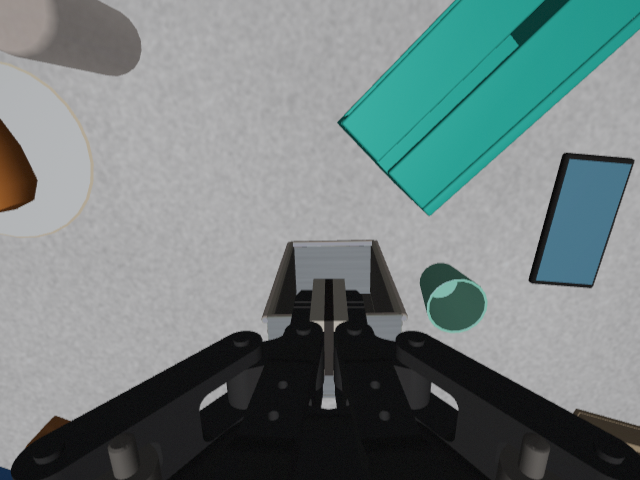

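The wrist view shows the tin's rim at row 316, columns 264–406: aligned, 4 mm to the left of the fingers, with the turquoise crate clear behind it (nearest corner (430,214)). I go down and push.

Emit:
{"name": "apply_moves", "arguments": {
  "deltas": "0 0.004 0.045 0 0 0 1; 0 0 0.045 0 0 0 1; 0 0 0 0 0 0 1; -0.018 0 0 0 0 0 1; -0.014 0 0 0 0 0 1"
}}

```text
clock: 11.15
eef_pos: [441.5, -233.7, 130.3]
tcp_rot: [[-0.891, -0.454, 0.003], [-0.454, 0.891, -0.001], [-0.002, -0.003, -1.0]]
contact_force: [0.5, -0.2, -0.3]
opening: 0.003
grasp_force: 0.0
```

Emit:
{"name": "apply_moves", "arguments": {
  "deltas": "-0.008 0 0 0 0 0 1; -0.008 0 0 0 0 0 1; -0.008 0 0 0 0 0 1; -0.008 0 0 0 0 0 1; -0.008 0 0 0 0 0 1"
}}

```text
clock: 11.78
eef_pos: [475.1, -215.6, 128.3]
tcp_rot: [[-0.891, -0.454, -0.0], [-0.454, 0.891, -0.0], [0.0, 0.0, -1.0]]
contact_force: [-0.2, -0.3, -0.2]
opening: 0.002
grasp_force: 0.1
```

```bash
python3 chk.py tin 492 -212 .47
```

```text
11.775
scene 0.61 [254. 241.] standing 0.85 fallen 0.14
side 0.77 [332. 194.] standing 0.71 fallen 0.07
```

Emit:
{"name": "apply_moves", "arguments": {
  "deltas": "-0.008 0 0 0 0 0 1; -0.008 0 0 0 0 0 1; -0.008 0 0 0 0 0 1; -0.008 0 0 0 0 0 1; -0.008 0 0 0 0 0 1"
}}

```text
clock: 12.6
eef_pos: [510.9, -197.3, 128.3]
tcp_rot: [[-0.891, -0.454, -0.0], [-0.454, 0.891, -0.0], [0.0, 0.0, -1.0]]
contact_force: [-0.1, 0.4, -0.5]
opening: 0.003
grasp_force: 0.0
```

Emit:
{"name": "apply_moves", "arguments": {
  "deltas": "-0.005 0 0 0 0 0 1; 0 0 0 0 0 0 1; 0 0 0 0 0 0 1; 0 0 0 0 0 0 1"
}}

```text
clock: 13.1
eef_pos: [514.6, -195.5, 128.4]
tcp_rot: [[-0.891, -0.454, -0.0], [-0.454, 0.891, -0.0], [0.0, -0.0, -1.0]]
contact_force: [0.0, -0.6, 0.2]
opening: -0.004
grasp_force: 0.0
```

```bash
python3 chk.py tin 492 -212 .47
```

```text
13.1
scene 0.58 [263. 278.] standing 0.14 fallen 0.94
side 0.73 [306. 212.] standing 0.06 fallen 0.91
(array([ 4.90984133e+02, -2.11540412e+02,  4.89393335e-01]), np.float64(0.12044580266734495))
```

The tin is flat and in place. I retreat upwards, check the rest of the table, and hand in.

Emit:
{"name": "apply_moves", "arguments": {
  "deltas": "0 0 -0.05 0 0 0 1; 0 0 -0.05 0 0 0 1; 0 0 -0.03 0 0 0 1; 0 0 0 0 0 0 1; 0 0 0 0 0 0 1"
}}

```text
clock: 13.92
eef_pos: [514.5, -195.3, 257.6]
tcp_rot: [[-0.891, -0.454, -0.001], [-0.454, 0.891, 0.0], [0.001, 0.001, -1.0]]
contact_force: [0.4, 0.3, 0.3]
opening: 0.001
grasp_force: 0.0
```

```bash
python3 - <<'E'
from h import *
for c in("scene","side"):
    arm.capture(c)
    for q in("crate","tin","cup_a","jar","bottle","plate"):
        print(c,q,[np.round(d["xy"]).tolist() for d in arm.silhouettes(c,q) if d["p"]>.3])
s=arm.read_state();print(s["eef_pos"],s["clock"],s["contact_force"])
print(arm.finish_job())
E
```

```text
scene crate [[415.0, 289.0], [269.0, 195.0]]
scene tin [[264.0, 280.0]]
scene cup_a [[292.0, 241.0], [463.0, 249.0]]
scene jar [[290.0, 345.0]]
scene bottle [[159.0, 202.0]]
scene plate [[134.0, 256.0]]
side crate [[299.0, 308.0], [390.0, 196.0]]
side tin [[303.0, 213.0]]
side cup_a [[342.0, 227.0], [351.0, 344.0]]
side jar [[244.0, 235.0]]
side bottle [[362.0, 147.0]]
side plate [[324.0, 155.0]]
[ 514.82641344 -195.39468079  258.34509858] 14.625 [-0.46492513  0.35248112  0.28376236]
the job is handed in; nothing more can be done
None
```

The crate and the tin both sit flat on their bases, mouths up, within a few millimetres of where they stood; both cups, the jar, the bottle and the plate did not move, the job was handed in at 14.6 s, and its verdict was not shown to me.

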